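Fit the bracket spacer on the carousel pin, turn it to the front and hold

TASK

Two spacers for the TV wall bracket stand on the console; find the one that slides over the steel pin on the little carousel and push it down the pin until it sits on the tray, leaving the other spacer standing on the console. Then turn the carousel gently by hand until the pin is at the front, right over the wooden tongue of the stand, and finish while still holding the carousel steady there with the gripper (on the seated spacer or on any part of the carousel): do not let go. Do not shift the other things lying about.

Things in the scene. Friction and masses are not known exactly. Their poses are not given: they have to be found in the camera images.
- spacer_wide: aluminium sleeve standing upright, 40 mm outside diameter, 40 mm high, through bore 19 mm: slides loosely over the 14 mm pin. Loose, about 70 g. Origin: centre of its underside, z axis along the bore (up).
- spacer_tight: aluminium sleeve alike in all but its bore, 40 mm outside diameter, 40 mm high, bore 8 mm: too small for the pin. Loose, about 80 g. Origin: centre of its underside, z axis up.
- stand: fixed foot of the carousel: black disc 170 mm across, 12 mm high, with a light wooden tongue 18 mm wide, 12 mm high, that sticks out from under the tray to a pointed end 183 mm from the axis; it marks the front, roughly towards the robot. Origin: on the carousel's axis at the console's surface; the tongue points along -x of this frame.
- carousel (a joint): angle of the turning tray, rad; grows counter-clockwise seen from above, turns without end stops, 0 (or any multiple of 2 pi) means that the pin is over the tongue. Turns on a light bearing (about 0.03 N m of friction) and stays where it is left.
- tray_centre (a point): centre of the tray's top, 30 mm above the console: a light wooden disc 240 mm across. Fixed on it a quarter turn apart, clockwise from the pin: round white pot with cells (56 mm wide, 55 mm high), low terracotta dish across from the pin (64 mm wide, 25 mm high), square grey pot with memory sticks (52 mm wide, 60 mm high), each 75 mm from the axis.
- pin_foot (a point): foot of the steel pin, on the tray's upper surface (30 mm above the console), 85 mm from the carousel's axis. The pin stands upright, 14 mm in diameter, 52 mm high, the last 7 mm tapering to a 6 mm tip; it turns with the tray. A seated spacer has its origin here and leaves 12 mm of pin showing.
- front_spot (a point): fixed point over the tongue where the pin's foot must be brought: 85 mm from the carousel's axis towards the front, 30 mm above the console.
- remote: black remote control lying flat, 165 x 44 x 18 mm. Bystander: leave it where it is. Origin: centre of its underside.
- bowl: terracotta bowl, 110 mm across, 45 mm high. Bystander: leave it where it is. Origin: centre of its underside.
- tumbler: copper tumbler, 72 mm across, 100 mm high. Bystander: leave it where it is. Origin: centre of its underside.
- adapter: black plug adapter, 50 x 38 x 30 mm. Bystander: leave it where it is. Origin: centre of its underside.
- tape_roll: roll of black tape lying flat, 70 mm across, 19 mm high. Bystander: leave it where it is. Origin: centre of its underside.
- cell: battery cell standing on end, 14 mm across, 50 mm high. Bystander: leave it where it is. Origin: centre of its underside.
Not all that is in view belongs to the job. Leave any green or red look-alike of the spacer_tight alone.

How it is judged:
On the way, in this order (a step that is already met when the one before it is completed fails the run):
1. the spacer that fits sits fully down on the pin (horizontal distance between spacer_wide and pin_foot below 0.006 m and z of spacer_wide in the frame of pin_foot below 0.004 m and angle between spacer_wide's own z axis and vertical below 0.15 rad), for 0.1 s.
2. the pin is over the tongue at the front and the carousel is still (horizontal distance between pin_foot and front_spot below 0.01 m and velocity of joint carousel between -0.08 and 0.08 rad/s and horizontal distance between spacer_wide and pin_foot below 0.006 m and z of spacer_wide in the frame of pin_foot below 0.006 m and angle between spacer_wide's own z axis and vertical below 0.15 rad), for 0.2 s.
At the end, for the whole second after the job is handed in: The wide-bore spacer sits upright on the pin (within 6 mm of its foot), the pin is within 10 mm of the front spot, the carousel is still (under 0.08 rad/s), the fingers hold the carousel or seated spacer (over 1 N), and the tight spacer stands on the console (all of step 2 and (contact force between the fingers and carousel above 1 N or contact force between the fingers and spacer_wide above 1 N) and height (world z) of spacer_tight between -0.008 and 0.008 m and angle between spacer_tight's own z axis and vertical below 0.15 rad); the arm keeps its last pose, push and grip.
It fails at once if the carousel is spun fast (over 4 rad/s) (velocity of joint carousel above 4 rad/s or velocity of joint carousel below -4 rad/s).
It fails at once if another thing on the console is shifted by more than 40 mm (distance of any of remote, bowl, tumbler, adapter, tape_roll, cell from where it was at the start of the episode above 0.04 m).
It also fails if it takes over 48 s, if anything falls off the work surface, if the arm or the gripper's body presses on something with over 40 N, if the wrist force passes 120 N, or if a joint passes its speed limit or range.

ROBOT

A 7-joint arm with a two-finger parallel gripper is mounted at the origin on the work surface. World frame = base frame: x ahead of the robot, y to its left, z up, the work surface at z = 0. Lengths are in m, angles in rad, forces in N, time in s.
With the tool pointing down it reaches from about 0.4 to 0.85 m from the base axis. Payload 10.4 kg.
Tool frame: the origin (TCP) lies on the centre line of the jaws, within the pads' length; the fingertips stand 17 mm ahead of it and the grasp point (between the pads) lies 2 mm behind it; z points along the fingers, y is the line along which they close (so a half turn about z gives the same grasp; the last joint's range is limited). The gripper opens to 85 mm and grips with 20 to 120 N. Pads are 22 mm wide; open, the fingers measure 114 mm over their backs; the gripper's body (76 mm by 85 mm) begins 54 mm behind the grasp point. The pads swing forward as they close: fully open they stand 13 mm farther back than shut.
Start: joints at [-1.165, 0.332, -0.065, 1.46, 0.022, 1.35, -0.088], TCP at [0.26, 0.568, 0.248] pointing down, gripper open.
Joint ranges: [-2.6, 2.6], [-0.5, 2.12], [-1.47, 1.34], [0.16, 2.42], [-1.27, 4.41], [0.06, 2.06], [-2.6, 2.6]. Speed limits (rad/s): [2.22, 2.22, 2.79, 2.79, 3.14, 3.14, 3.14].

INTERFACE

Orientations are given as a unit quaternion [x, y, z, w].
In Python, from workcell import get_obs, optics, job gives the robot as it stands. The module is installed in compiled form; this text tells all that it offers.
- The arm moves only by the tool send_rows, never from a script. Its argument "plan" is a list that holds one entry, the list of rows, each a list of 7 numbers: the turn, a rotation vector about the tool's x, y, z in units of 1.5 rad (1.0 is 1.5 rad), then the shift along the tool's x, y, z in units of 20 cm (1.0 is 20 cm), then the opening, from 0 (shut) to 1 (fully open). A call has 1 to 20 rows; each row shifts and turns the commanded pose from where the row before left it, along the tool's axes as they then stand; what a row does not reach is not made up. A row lasts 1/12 s, in which the tool goes at most 41.7 mm and 7.16 degrees, less where a joint would pass 70% of its speed; a pose out of reach is approached as far as the arm can. A call with a number of a shift or a turn outside -1 to 1 is refused whole. A call with a gripper value outside its range is refused whole. The fingers move at their own pace and stop on an object; "squeeze" is the grip in N (left out, the last holds). Time passes only in rows, so rows that do not move let the fingers close. It gives the time, the measured TCP pose, the force, the opening and the grip force at its end, in the units of the state.
- get_obs(): the state, without advancing time (a new reading comes with each control period).
- optics.camera(name): name is "scene" or "top" or "wrist"; returns the picture (400x640x3 uint8, red, green, blue); there is no depth.
- optics.get_calibration(name): a dict with "intrinsics" (3x3 intrinsics, pixels), "world_from_camera" (4x4, takes a point from camera to world coordinates); the wrist camera has in their place "T_tool_cam" (4x4, takes a point from camera to tool coordinates, whose origin is the TCP and whose axes are the flange's). Camera axes: x right, y up, looking along -z (the intrinsics and any distortion apply to the point x, -y, -z); pixel columns grow to the right and rows downward; lengths in m; the calibration is good to about 2 mm. A picture is of the moment at which its call begins: read the wrist's pose just before it. get_calibration takes no time and is no camera call.
- job.hand_in(): hands the job in; it is judged then, once.
The state is a dict: "clock": time; "joint_pos": joint angles; "joint_velocities": joint speeds; "tau": joint torques, N m; "position": TCP position; "ee_rot": TCP orientation; "ft_force": force on the tool from outside, world axes, zero at the start; "torque": the same for the moment, N m; "grip_width": opening from 0.0 (shut) to 1.0 (fully open); "grasp_force": force on a finger pad.
Only numpy, scipy, OpenCV 4.12 (cv2) and the standard library are available. Lean on these libraries where they do the work, as an engineer would, in place of code of your own. Each camera call takes 0.05 s, during which the arm holds its last target. There are 200 camera calls.

## Working session

There is one attempt and no reset: what is moved stays moved. The work goes in short steps, Python scripts to look and compute and a tool call to move; the robot and the scene stay as the last step left them, time stands still between calls to the robot, and variables do not carry over. Pictures are saved under pics/ and viewed, at most 10 in all, crops included, and the job is handed in when it is done.

Besides the shell and the picture viewer there is one more tool, called as name(argument=value, ...) on one line, values as JSON. send_rows: Moves the arm, as the interface text tells. Its arguments: {"type":"object","properties":{"plan":{"type":"array"},"squeeze":{"type":"number"}},"required":["plan"]}

```bash
mkdir -p pics; cat > h.py <<'E'
import numpy as np, cv2
from workcell import get_obs, optics, job
from scipy.spatial.transform import Rotation as R
def cal(name):
    c=optics.get_calibration(name); K=np.array(c["intrinsics"])
    if name=="wrist":
        o=get_obs(); T=np.eye(4); T[:3,:3]=R.from_quat(o["ee_rot"]).as_matrix(); T[:3,3]=o["position"]
        T=T@np.array(c["T_tool_cam"])
    else: T=np.array(c["world_from_camera"])
    return K,T,c
def ray(K,T,uv,z):
    u,v=uv; d=np.linalg.inv(K)@[u,v,1]; d=T[:3,:3]@(d*[1,-1,-1]); o=T[:3,3]
    return o+d*(z-o[2])/d[2]
def proj(K,T,p):
    q=np.linalg.inv(T)@np.append(p,1); q=K@(q[:3]*[1,-1,-1]); return q[:2]/q[2]
def shot(name,fn):
    k=cal(name); im=optics.camera(name); cv2.imwrite("pics/"+fn,im[:,:,::-1]); return im,k
E
python3 - <<'E'
from h import *
print(get_obs())
a,k=shot("top","top0.png");b,k2=shot("scene","scene0.png")
print(k,k2,optics.get_calibration("wrist"))
E
```

```text
{'clock': 0.0, 'joint_pos': array([-1.16458187,  0.33285635, -0.06472575,  1.460942  ,  0.02156246,
        1.34989776, -0.08852366]), 'joint_velocities': array([ 0.00159313,  0.00065677, -0.00025034, -0.00090522, -0.00017669,
        0.00146586, -0.00212959]), 'tau': array([ 6.59323123e-04, -6.25442576e+01,  4.97101061e-02, -3.91612995e+01,
        1.63618522e-02,  9.98524687e-03,  1.15078123e-05]), 'position': array([0.25970308, 0.56810075, 0.24752533]), 'ee_rot': array([ 2.12761646e-01,  9.77103876e-01, -6.91009865e-04, -1.39751662e-04]), 'ft_force': array([-0.97774747, -0.27886834,  0.25756181]), 'torque': array([ 0.06207689,  0.02144157, -0.01743057]), 'grasp_force': 0.0, 'grip_width': 0.9946123643580518}
(array([[362.65404735,   0.        , 318.35034642],
       [  0.        , 362.65404735, 197.7114257 ],
       [  0.        ,   0.        ,   1.        ]]), array([[ 0.01732597,  0.98359047, -0.17958171,  0.36888351],
       [-0.99977516,  0.01923886,  0.00891564,  0.03572436],
       [ 0.01222428,  0.17938686,  0.98370266,  1.09065842],
       [ 0.        ,  0.        ,  0.    
[... 1125 characters left out ...]
71213957, -0.57022549,  0.40951206,  0.42910777],
       [-0.01502068,  0.57080948,  0.82094513,  0.86201746],
       [ 0.        ,  0.        ,  0.        ,  1.        ]])}) {'intrinsics': array([[324.65071616,   0.        , 319.15559058],
       [  0.        , 324.65071616, 203.54120815],
       [  0.        ,   0.        ,   1.        ]]), 'T_tool_cam': array([[-8.54128839e-04,  9.53409566e-01,  3.01677759e-01,
         7.70179236e-02],
       [ 9.99999570e-01,  9.23440068e-04, -8.71397458e-05,
         7.30672524e-04],
       [-3.61661198e-04,  3.01677555e-01, -9.53409944e-01,
        -1.25278700e-01],
       [ 0.00000000e+00,  0.00000000e+00,  0.00000000e+00,
         1.00000000e+00]])}
```

View pics/top0.png

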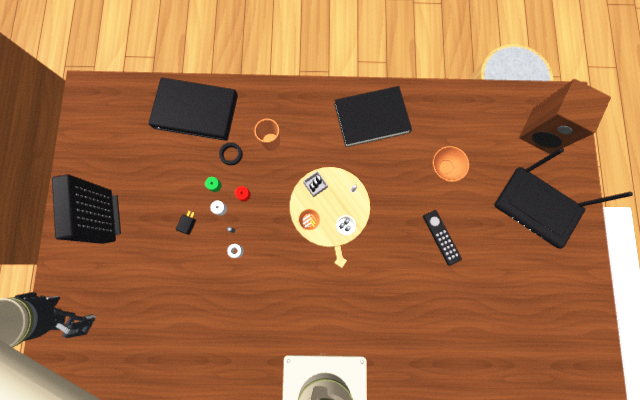

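View pics/scene0.png

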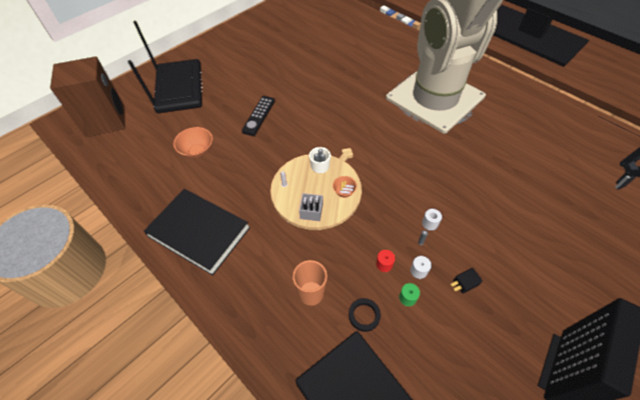

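Candidates in the top view: silver with a large bore at (234,251), silver with a small bore at (218,208), green at (212,184) and red at (242,193). Green and red are decoys. The large-bore silver at (234,251) matches the description. I'll check it in a close crop and measure.

```bash
python3 - <<'E'
from h import *
im=cv2.imread("pics/top0.png"); K,T,_=cal("top")
for n,uv,z in [("wide",(234.5,250.5),.04),("tight",(218,208),.04),("cell",(230.5,230),.05),("adapter",(186,223),.03),("red",(242,193),.04),("tray",(330,206.5),.03),("pintip",(353,187.5),.08),("tongue",(341,265),.012)]:
    print(n,ray(K,T,uv,z).round(3))
crop=cv2.resize(im[170:270,170:370],(800,400),interpolation=cv2.INTER_CUBIC); cv2.imwrite("pics/crop0.png",crop)
hsv=cv2.cvtColor(im,cv2.COLOR_BGR2HSV)
m=((hsv[:,:,1]<60)&(hsv[:,:,2]>120)).astype(np.uint8)
n,l,s,c=cv2.connectedComponentsWithStats(m[180:270,195:260]); print(s,c+[195,180])
o=get_obs(); print(R.from_quat(o["ee_rot"]).as_matrix().round(3))
E
```

```text
wide [0.403 0.263 0.04 ]
tight [0.524 0.319 0.04 ]
cell [0.46  0.276 0.05 ]
adapter [0.48  0.412 0.03 ]
red [0.57  0.251 0.04 ]
tray [ 0.537 -0.009  0.03 ]
pintip [ 0.585 -0.072  0.08 ]
tongue [ 0.367 -0.044  0.012]
[[   0    0   65   90 5477]
 [  15   20   17   15  189]
 [  32   47    5    4   16]
 [  32   64   16   14  168]] [[227.06992879 224.28190615]
 [218.03174603 207.34920635]
 [229.         228.5       ]
 [234.61904762 250.52380952]]
[[-0.909  0.416 -0.   ]
 [ 0.416  0.909 -0.001]
 [-0.    -0.001 -1.   ]]
```

View pics/crop0.png

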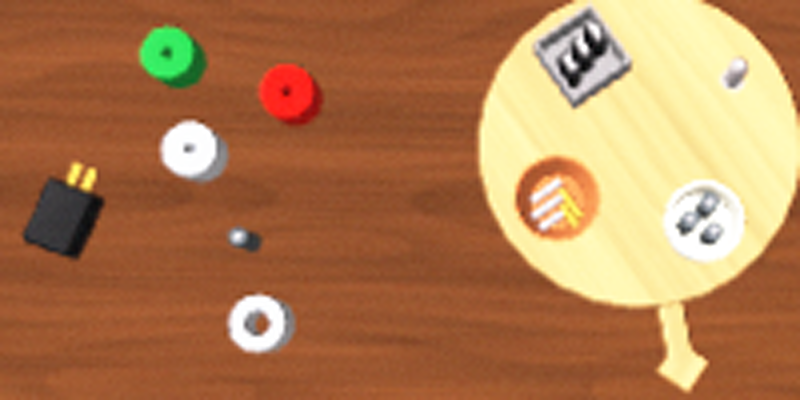

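The crop shows the large bore at crop (258,323), so that is spacer_wide. The small bore is at (190,150). I'll move the wrist camera over the wide one with the jaws roughly along world y, clear of the cell.

send_rows(plan=[[[0,0,0,-0.107,-0.091,0.0325,1],[0,0,0,-0.107,-0.091,0.0325,1],[0,0,0,-0.107,-0.091,0.0325,1],[0,0,0,-0.107,-0.091,0.0325,1],[0,0,0,-0.107,-0.091,0.0325,1],[0,0,0,-0.107,-0.091,0.0325,1],[0,0,0,-0.107,-0.091,0.0325,1],[0,0,0,-0.107,-0.091,0.0325,1],[0,0,0,-0.107,-0.091,0.0325,1],[0,0,0,-0.107,-0.091,0.0325,1],[0,0,0,-0.107,-0.091,0.0325,1],[0,0,0,-0.107,-0.091,0.0325,1],[0,0,-0.0547,0,0,0,1],[0,0,-0.0547,0,0,0,1],[0,0,-0.0547,0,0,0,1],[0,0,-0.0547,0,0,0,1],[0,0,-0.0547,0,0,0,1],[0,0,-0.0547,0,0,0,1],[0,0,-0.0547,0,0,0,1],[0,0,-0.0547,0,0,0,1]]], squeeze=40)

```text
clock: 1.77
position: [0.4024, 0.2629, 0.17]
ee_rot: [-0.116, 0.993, -0.0, -0.0]
ft_force: [0.3, -0.1, 0.6]
grip_width: 1.0
grasp_force: 0.0
```

```bash
python3 - <<'E'
from h import *
im,k=shot("wrist","w1.png"); o=get_obs(); print(o["clock"],o["position"],R.from_quat(o["ee_rot"]).as_matrix().round(3),proj(k[0],k[1],[.403,.263,.04]))
E
```

```text
1.8167 [0.40240807 0.26288799 0.17003048] [[-0.972 -0.235 -0.   ]
 [-0.235  0.972 -0.   ]
 [ 0.001 -0.    -1.   ]] [318.57182442 199.42141838]
```

View pics/w1.png

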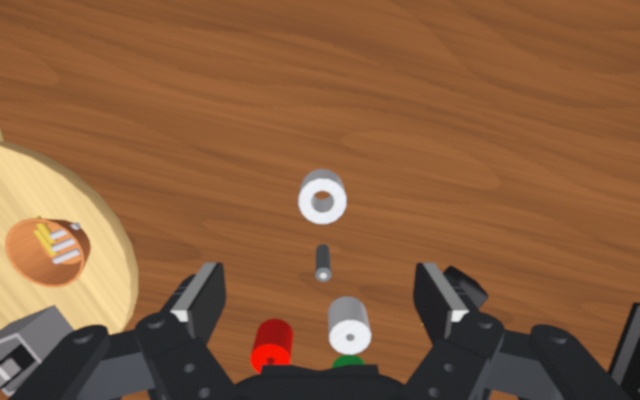

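The large-bore ring is centred near (322,200), the cell is at (323,265) and the tight spacer at (350,330). Next I'll refine the position.

```bash
python3 - <<'E'
from h import *
im=cv2.imread("pics/w1.png"); K,T,_=cal("wrist"); o=get_obs()
g=im[160:235,285:360]; hsv=cv2.cvtColor(g,cv2.COLOR_BGR2HSV)
m=((hsv[:,:,2]>200)&(hsv[:,:,1]<50)).astype(np.uint8)
cs,_=cv2.findContours(m,cv2.RETR_EXTERNAL,cv2.CHAIN_APPROX_NONE); c=max(cs,key=cv2.contourArea)
e=cv2.fitEllipse(c); print(e,); uv=np.array(e[0])+[285,160]
p=ray(K,T,uv,.04); print(uv,p)
print("tool shift units",R.from_quat(o["ee_rot"]).inv().apply([p[0]-o["position"][0],p[1]-o["position"][1],.024-o["position"][2]])/.2)
E
```

```text
((37.02566146850586, 40.65602493286133), (43.74552536010742, 46.29351043701172), 88.02429962158203)
[322.02566147 200.65602493] [0.40339158 0.26602367 0.04      ]
tool shift units [-0.00884478  0.01422446  0.73014514]
```

send_rows(plan=[[[0,0,0,-0.009,0.014,0.1,1],[0,0,0,0,0,0.1,1],[0,0,0,0,0,0.1,1],[0,0,0,0,0,0.1,1],[0,0,0,0,0,0.1,1],[0,0,0,0,0,0.1,1],[0,0,0,0,0,0.08,1],[0,0,0,0,0,0.05,1],[0,0,0,0,0,0,1],[0,0,0,0,0,0,0],[0,0,0,0,0,0,0],[0,0,0,0,0,0,0],[0,0,0,0,0,0,0],[0,0,0,0,0,0,0],[0,0,0,0,0,0,0],[0,0,0,0,0,0,0],[0,0,0,0,0,0,0],[0,0,0,0,0,0,0]]], squeeze=40)

```text
clock: 3.32
position: [0.4043, 0.2667, 0.0254]
ee_rot: [-0.113, 0.994, 0.001, 0.001]
ft_force: [-1.3, -0.6, 5.9]
grip_width: 0.453
grasp_force: 39.7
```

send_rows(plan=[[[0,0,0,0,0,-0.05,0],[0,0,0,0,0,-0.1,0],[0,0,0,0,0,-0.145,0],[0,0,0,0,0,-0.145,0],[0,0,0,0,0,-0.145,0],[0,0,0,0,0,-0.145,0],[0,0,0,0,0,-0.145,0],[0,0,0,-0.065,-0.148,0,0],[0,0,0,-0.065,-0.148,0,0],[0,0,0,-0.065,-0.148,0,0],[0,0,0,-0.065,-0.148,0,0],[0,0,0,-0.065,-0.148,0,0],[0,0,0,-0.065,-0.148,0,0],[0,0,0,-0.065,-0.148,0,0],[0,0,0,-0.065,-0.148,0,0],[0,0,0,-0.065,-0.148,0,0],[0,0,0,-0.065,-0.148,0,0],[0,0,0,-0.065,-0.148,0,0],[0,0,0,-0.065,-0.148,0,0],[0,0,0,-0.065,-0.148,0,0]]])

```text
clock: 4.98
position: [0.6558, -0.0717, 0.2003]
ee_rot: [-0.114, 0.994, 0.0, 0.0]
ft_force: [0.9, 0.4, 0.3]
grip_width: 0.451
grasp_force: 40.5
```

send_rows(plan=[[[0,0,0,0,0,0,0],[0,0,0,0,0,0,0]]])

```text
clock: 5.15
position: [0.6553, -0.0728, 0.1996]
ee_rot: [-0.112, 0.994, -0.0, -0.0]
ft_force: [0.3, 1.5, -1.1]
grip_width: 0.454
grasp_force: 40.5
```

```bash
python3 - <<'E'
from h import *
im,k=shot("wrist","w2.png"); o=get_obs(); print(o["clock"],o["position"],R.from_quat(o["ee_rot"]).as_matrix().round(3),proj(k[0],k[1],[.585,-.072,.082]))
E
```

```text
5.2 [ 0.65501596 -0.07083155  0.19964861] [[-0.974 -0.225 -0.   ]
 [-0.225  0.974  0.   ]
 [ 0.     0.    -1.   ]] [341.30416209 112.85214735]
```

View pics/w2.png

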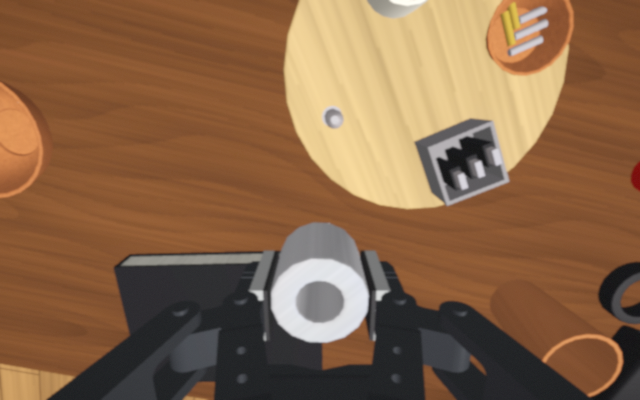

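The pin tip is near (336,120) and the held spacer's top ring is centred near (320,299). I'll measure both in this view.

```bash
python3 - <<'E'
from h import *
im=cv2.imread("pics/w2.png"); K,T,_=cal("wrist"); o=get_obs()
hsv=cv2.cvtColor(im,cv2.COLOR_BGR2HSV)
# pin: low saturation blob
x0,y0=310,95; h=hsv[y0:y0+50,x0:x0+50]
m=(h[:,:,1]<50).astype(np.uint8)
n,l,s,c=cv2.connectedComponentsWithStats(m); i=1+np.argmax(s[1:,4]); print("pin blob",s[i]+[x0,y0,0,0,0],c[i]+[x0,y0])
g=im[y0:y0+50,x0:x0+50]; cv2.imwrite("pics/pin.png",cv2.resize(g,(500,500),interpolation=cv2.INTER_CUBIC))
# spacer ring, bore outline
x1,y1=262,245; b=hsv[y1:y1+100,x1:x1+116]
m=((b[:,:,2]>205)&(b[:,:,1]<40)).astype(np.uint8)
cs,hi=cv2.findContours(m,cv2.RETR_CCOMP,cv2.CHAIN_APPROX_NONE)
for q in cs:
    if len(q)>40:
        e=cv2.fitEllipse(q); uv=np.array(e[0])+[x1,y1]; p=ray(K,T,uv,o["position"][2]+.0146)
        print(uv,e[1],R.from_quat(o["ee_rot"]).inv().apply(p-o["position"]))
E
```

```text
pin blob [322 106  21  22 365] [332.20273973 116.56438356]
[319.57993317 299.87763596] (81.66458892822266, 94.62924194335938) [ 0.00167719  0.00060091 -0.01459948]
[319.829216   301.53926086] (43.752349853515625, 50.600852966308594) [ 0.00091647  0.00069912 -0.01459956]
```

View pics/pin.png

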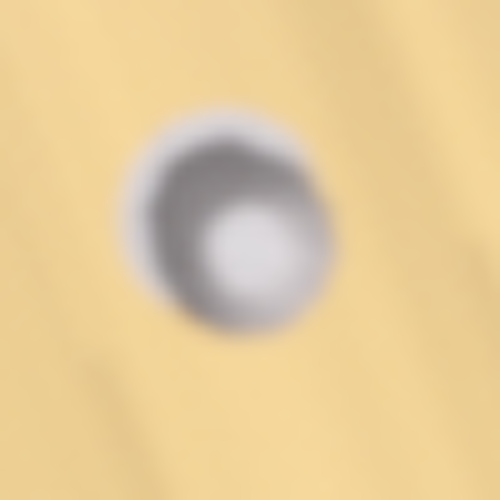

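```bash
python3 - <<'E'
from h import *
K,T,_=cal("wrist"); o=get_obs(); Ri=R.from_quat(o["ee_rot"]).inv()
p=ray(K,T,(335-.25,119.8-.25),.082); f=ray(K,T,(329.9,112.9),.03); print(p,f)
s=np.array([.0012,.00065,0])
for q in (p,f):
    d=Ri.apply(q-o["position"]); print((d-s)/.2, d-s)
# tray centre and tongue in top view
im=cv2.imread("pics/top0.png"); Kt,Tt,_=cal("top"); h=cv2.cvtColor(im,cv2.COLOR_BGR2HSV)
m=((h[:,:,0]>15)&(h[:,:,0]<32)&(h[:,:,1]>60)&(h[:,:,2]>190)).astype(np.uint8); m[:, :270]=0;m[:,390:]=0;m[:150]=0;m[280:]=0
cs,_=cv2.findContours(m,cv2.RETR_EXTERNAL,cv2.CHAIN_APPROX_NONE); c=max(cs,key=cv2.contourArea)
t=c[c[:,0,1]<236]; e=cv2.fitEllipse(t); print(e); ctr=ray(Kt,Tt,np.array(e[0]),.03); print("ctr",ctr)
ton=c[c[:,0,1]>250][:,0]; print(ton.min(0),ton.max(0)); tip=ton[ton[:,1]==ton[:,1].max()].mean(0); print("tip",tip,ray(Kt,Tt,tip,.012))
print("R",np.hypot(*(p-ctr)[:2]))
E
```

```text
[ 0.59036643 -0.07352402  0.082     ] [ 0.58799044 -0.07598257  0.03      ]
[0.31191555 0.05600973 0.58831807] [0.06238311 0.01120195 0.11766361]
[0.32621299 0.04658993 0.84831633] [0.0652426  0.00931799 0.16966327]
((329.43280029296875, 206.5242462158203), (79.13227081298828, 79.6283950805664), 127.6467514038086)
ctr [ 0.53663323 -0.00716166  0.03      ]
[334 251] [346 267]
tip [341. 267.] [ 0.36118423 -0.04384068  0.012     ]
R 0.08538863680649778
```

send_rows(plan=[[[0,0,0,0.08,0.014,0,0],[0,0,0,0.08,0.014,0,0],[0,0,0,0.08,0.014,0,0],[0,0,0,0.075,0.012,0,0],[0,0,0,0,0,0.1,0],[0,0,0,0,0,0.1,0],[0,0,0,0,0,0.1,0],[0,0,0,0,0,0.07,0],[0,0,0,0,0,0.04,0],[0,0,0,0,0,0,0],[0,0,0,0,0,0,0]]])

```text
clock: 6.12
position: [0.5914, -0.0734, 0.118]
ee_rot: [-0.114, 0.993, 0.0, 0.0]
ft_force: [0.1, -0.2, -0.2]
grip_width: 0.452
grasp_force: 40.5
```

```bash
python3 - <<'E'
from h import *
im,k=shot("wrist","w3.png"); o=get_obs(); print(o["clock"],o["position"],o["ft_force"])
cv2.imwrite("pics/w3c.png",cv2.resize(im[150:400,190:450,::-1],None,fx=2.2,fy=2.2))
E
```

```text
6.1667 [ 0.59182131 -0.07374773  0.11847834] [-0.20101942 -0.03180794 -0.93616829]
```

View pics/w3c.png

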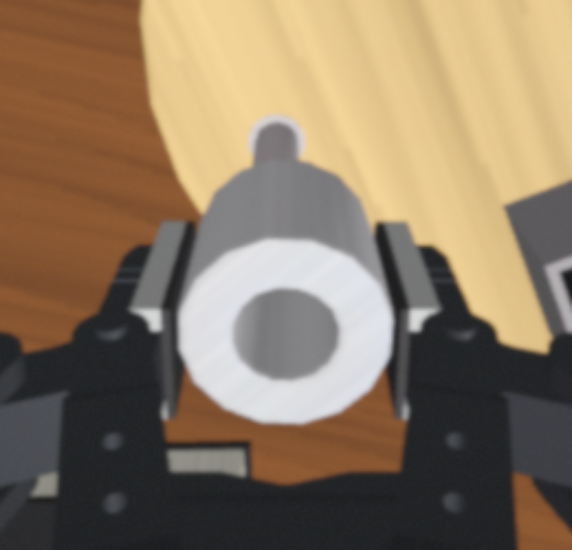

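The pin comes out below the spacer, with its foot near crop (276,138) and the bore centred at (286,333). I'll cast the foot ray to check the lateral offset.

```bash
python3 - <<'E'
from h import *
K,T,_=cal("wrist"); o=get_obs(); Ri=R.from_quat(o["ee_rot"]).inv()
for uv,z in [((276/2.2+190,138/2.2+150),.03),((286/2.2+190,333/2.2+150),o["position"][2]+.0146)]:
    p=ray(K,T,uv,z); print(p,Ri.apply(p-o["position"]))
E
```

```text
[ 0.59027121 -0.07626312  0.03      ] [ 0.00220591 -0.00210637  0.0884751 ]
[ 0.59065528 -0.07323395  0.13307834] [ 0.00099859  0.0007655  -0.01460138]
```

send_rows(plan=[[[0,0,0,0.003,-0.008,0,0],[0,0,0,0,0,0.03,0],[0,0,0,0,0,0.025,0],[0,0,0,0,0,0.025,0],[0,0,0,0,0,0.025,0],[0,0,0,0,0,0.02,0],[0,0,0,0,0,0,0]]])

```text
clock: 6.75
position: [0.5905, -0.0758, 0.0911]
ee_rot: [-0.114, 0.994, 0.0, -0.001]
ft_force: [0.2, -0.1, -0.9]
grip_width: 0.455
grasp_force: 40.6
```

send_rows(plan=[[[0,0,0,0,0,0.03,0],[0,0,0,0,0,0.03,0],[0,0,0,0,0,0.03,0],[0,0,0,0,0,0.03,0],[0,0,0,0,0,0.025,0],[0,0,0,0,0,0.015,0],[0,0,0,0,0,0.01,0],[0,0,0,0,0,0,0],[0,0,0,0,0,0,0]]])

```text
clock: 7.5
position: [0.5913, -0.0759, 0.0584]
ee_rot: [-0.114, 0.994, 0.0, 0.0]
ft_force: [-0.2, 0.4, -1.2]
grip_width: 0.45
grasp_force: 40.6
```

send_rows(plan=[[[0,0,0,0,0,0.008,0],[0,0,0,0,0,0.007,0],[0,0,0,0,0,0,0],[0,0,0,0,0,0,0]]])

```text
clock: 7.83
position: [0.5914, -0.0759, 0.0556]
ee_rot: [-0.114, 0.994, 0.0, 0.0]
ft_force: [0.5, -0.5, 0.9]
grip_width: 0.453
grasp_force: 40.6
```

send_rows(plan=[[[0,0,0,0,0,0.005,0],[0,0,0,0,0,0.005,0],[0,0,0,0,0,0,0],[0,0,0,0,0,0,0]]])

```text
clock: 8.17
position: [0.5925, -0.0754, 0.0554]
ee_rot: [-0.114, 0.993, 0.0, 0.002]
ft_force: [-4.3, 2.1, 16.7]
grip_width: 0.45
grasp_force: 42.6
```

Seated: the contact force is 16.7 N at TCP z = 0.0554, which is grasp height plus the 30 mm tray. Next I'll work out the arc for the clockwise drag of about 116°.

```bash
cat > arc.py <<'E'
from h import *
def arc(a0,a1,n,r=.0855):
    o=get_obs(); Ri=R.from_quat(o["ee_rot"]).inv(); s=(1-np.cos(np.linspace(0,np.pi,n+1)))/2
    th=np.radians(a0+(a1-a0)*s); P=np.c_[r*np.cos(th),r*np.sin(th),0*th]
    q=np.round(Ri.apply(P-P[0])/.2,3); d=np.diff(q,axis=0)
    print(o["position"],[[0,0,0,round(x,3),round(y,3),0,0] for x,y,_ in d])
E
python3 -c "
from arc import *
arc(-52,-110,19)"
```

```text
[ 0.59250141 -0.07536332  0.05539242] [[0, 0, 0, np.float64(0.003), np.float64(-0.001), 0, 0], [0, 0, 0, np.float64(0.008), np.float64(-0.004), 0, 0], [0, 0, 0, np.float64(0.013), np.float64(-0.005), 0, 0], [0, 0, 0, np.float64(0.018), np.float64(-0.007), 0, 0], [0, 0, 0, np.float64(0.023), np.float64(-0.007), 0, 0], [0, 0, 0, np.float64(0.028), np.float64(-0.007), 0, 0], [0, 0, 0, np.float64(0.031), np.float64(-0.005), 0, 0], [0, 0, 0, np.float64(0.033), np.float64(-0.003), 0, 0], [0, 0, 0, np.float64(0.036), np.float64(-0.001), 0, 0], [0, 0, 0, np.float64(0.035), np.float64(0.003), 0, 0], [0, 0, 0, np.float64(0.035), np.float64(0.005), 0, 0], [0, 0, 0, np.float64(0.033), np.float64(0.008), 0, 0], [0, 0, 0, np.float64(0.03), np.float64(0.01), 0, 0], [0, 0, 0, np.float64(0.026), np.float64(0.01), 0, 0], [0, 0, 0, np.float64(0.022), np.float64(0.011), 0, 0], [0, 0, 0, np.float64(0.017), np.float64(0.009), 0, 0], [0, 0, 0, np.float64(0.013), np.float64(0.007), 0, 0], [0, 0, 0, np.float64(0.007), np.float64(0.005), 0, 0], [0, 0, 0, np.float64(0.002), np.float64(0.001), 0, 0]]
```

send_rows(plan=[[[0,0,0,0,0,-0.006,0],[0,0,0,0.003,-0.001,0,0],[0,0,0,0.008,-0.004,0,0],[0,0,0,0.013,-0.005,0,0],[0,0,0,0.018,-0.007,0,0],[0,0,0,0.023,-0.007,0,0],[0,0,0,0.028,-0.007,0,0],[0,0,0,0.031,-0.005,0,0],[0,0,0,0.033,-0.003,0,0],[0,0,0,0.036,-0.001,0,0],[0,0,0,0.035,0.003,0,0],[0,0,0,0.035,0.005,0,0],[0,0,0,0.033,0.008,0,0],[0,0,0,0.03,0.01,0,0],[0,0,0,0.026,0.01,0,0],[0,0,0,0.022,0.011,0,0],[0,0,0,0.017,0.009,0,0],[0,0,0,0.013,0.007,0,0],[0,0,0,0.007,0.005,0,0],[0,0,0,0.002,0.001,0,0]]])

```text
clock: 9.83
position: [0.5104, -0.089, 0.0555]
ee_rot: [-0.113, 0.994, -0.0, 0.001]
ft_force: [1.7, -0.4, 6.9]
grip_width: 0.452
grasp_force: 41.1
```

```bash
python3 -c "
from arc import *
shot('top','top1.png'); shot('wrist','w4.png'); print(get_obs()['ft_force'])
arc(-110,-167,19)"|sed 's/np.float64//g'
```

```text
[-0.25988896  0.75638785  7.86994244]
[ 0.51036661 -0.08902143  0.05543162] [[0, 0, 0, (0.002), (0.002), 0, 0], [0, 0, 0, (0.008), (0.004), 0, 0], [0, 0, 0, (0.011), (0.009), 0, 0], [0, 0, 0, (0.015), (0.011), 0, 0], [0, 0, 0, (0.018), (0.016), 0, 0], [0, 0, 0, (0.02), (0.019), 0, 0], [0, 0, 0, (0.021), (0.023), 0, 0], [0, 0, 0, (0.02), (0.026), 0, 0], [0, 0, 0, (0.019), (0.029), 0, 0], [0, 0, 0, (0.017), (0.031), 0, 0], [0, 0, 0, (0.014), (0.032), 0, 0], [0, 0, 0, (0.011), (0.031), 0, 0], [0, 0, 0, (0.008), (0.03), 0, 0], [0, 0, 0, (0.005), (0.027), 0, 0], [0, 0, 0, (0.003), (0.024), 0, 0], [0, 0, 0, (0.002), (0.019), 0, 0], [0, 0, 0, (0.0), (0.014), 0, 0], [0, 0, 0, (0.0), (0.009), 0, 0], [0, 0, 0, (0.001), (0.003), 0, 0]]
```

View pics/w4.png

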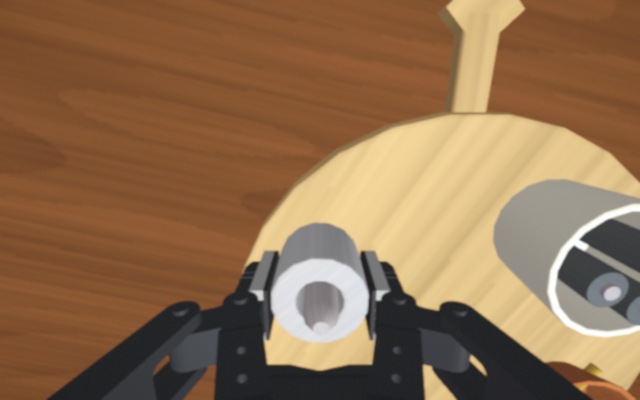

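The pin shows through the bore of the seated spacer. The tongue's centreline runs from about (470,110) to (479,34). I'll cast these points to refine the front direction.

```bash
python3 - <<'E'
from h import *
im=cv2.imread("pics/w4.png"); K,T,_=cal("wrist")
h=cv2.cvtColor(im,cv2.COLOR_BGR2HSV); P=[]
for v in range(40,106,5):
    r=h[v,430:530]; w=np.where((r[:,0]>13)&(r[:,2]>190))[0]+430   # lit top face
    P.append((w.min(),w.max(),v))
P=np.array(P); print(P[[0,6,-1]])
Q=np.array([ray(K,T,((a+b)/2,v),.012) for a,b,v in P]); W=[np.linalg.norm(ray(K,T,(a,v),.012)-ray(K,T,(b,v),.012)) for a,b,v in P]
print(np.round(W,4)); d=Q[0]-Q[-1]; print(Q[0],Q[-1],np.degrees(np.arctan2(d[1],d[0])))
C=np.array([.5366,-.0072])
for q in (Q[0],Q[-1]): print(np.degrees(np.arctan2(*(q[:2]-C)[::-1])),np.linalg.norm(q[:2]-C))
E
```

```text
[[464 497  40]
 [460 492  70]
 [455 486 105]]
[0.0155 0.0156 0.0151 0.0157 0.0158 0.0158 0.0154 0.0155 0.0155 0.0156
 0.0157 0.0158 0.0158 0.0154]
[ 0.3922241  -0.03807648  0.012     ] [ 0.42080166 -0.03205812  0.012     ] -168.10745001730837
-167.92847204633517 0.14764063870255906
-167.88433918487402 0.11843640878502786
```

send_rows(plan=[[[0,0,0,0.002,0.002,0,0],[0,0,0,0.008,0.004,0,0],[0,0,0,0.011,0.009,0,0],[0,0,0,0.015,0.011,0,0],[0,0,0,0.018,0.016,0,0],[0,0,0,0.02,0.019,0,0],[0,0,0,0.021,0.023,0,0],[0,0,0,0.02,0.026,0,0],[0,0,0,0.019,0.029,0,0],[0,0,0,0.017,0.031,0,0],[0,0,0,0.014,0.032,0,0],[0,0,0,0.011,0.031,0,0],[0,0,0,0.008,0.03,0,0],[0,0,0,0.005,0.027,0,0],[0,0,0,0.003,0.024,0,0],[0,0,0,0.002,0.019,0,0],[0,0,0,0,0.014,0,0],[0,0,0,0,0.009,0,0],[0,0,0,0.001,0.003,0,0],[0,0,0,0,0,0,0]]])

```text
clock: 11.6
position: [0.4564, -0.0277, 0.0554]
ee_rot: [-0.113, 0.994, 0.0, 0.001]
ft_force: [0.2, 0.2, 7.9]
grip_width: 0.451
grasp_force: 41.3
```

```bash
python3 - <<'E'
from h import *
im,k=shot("wrist","w5.png"); o=get_obs(); Rm=R.from_quat(o["ee_rot"])
C=np.array([.5366,-.0072]); s=o["position"]+Rm.apply([.0012,.0007,0])
print(o["position"],o["ft_force"],"spacer",s,np.linalg.norm(s[:2]-C),np.degrees(np.arctan2(*(s[:2]-C)[::-1])))
f=C+.085*np.array([np.cos(np.radians(-168)),np.sin(np.radians(-168))]); print("front",f,"shift",Rm.inv().apply(np.append(f-s[:2],0))/.2)
for q in (f,): print(proj(k[0],k[1],np.append(q,.082)))
cv2.imwrite("pics/w5c.png",cv2.resize(im[0:360,200:440,::-1],None,fx=1.6,fy=1.6))
E
```

```text
[ 0.45636705 -0.02778332  0.05538813] [ 1.05745151 -0.70828135  7.72523603] spacer [ 0.45504013 -0.0273719   0.05538477] 0.08401736860763472 -166.10802783384523
front [ 0.45345745 -0.02487249] shift [ 4.89198914e-03  1.39594240e-02 -1.62876863e-05]
[327.53792282 318.33555383]
```

View pics/w5c.png

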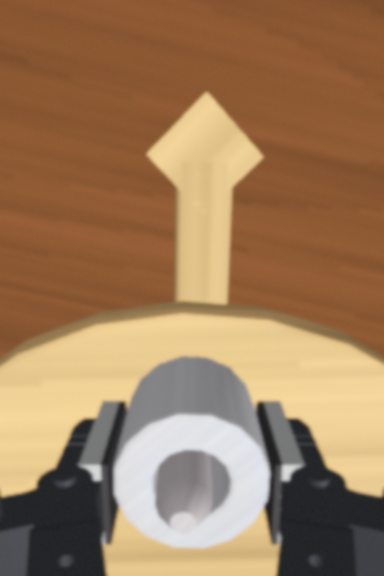

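The spacer is still seated and the pin tip in the bore is at about (314,326). The front spot projects to (327.5,318), so the pin lags by about 4 mm and a small nudge should close it.

send_rows(plan=[[[0,0,0,0.002,0.005,0,0],[0,0,0,0.001,0.005,0,0],[0,0,0,0.001,0.005,0,0],[0,0,0,0,0.005,0,0],[0,0,0,0,0,0,0],[0,0,0,0,0,0,0],[0,0,0,0,0,0,0],[0,0,0,0,0,0,0],[0,0,0,0,0,0,0],[0,0,0,0,0,0,0]]])

```text
clock: 12.48
position: [0.4551, -0.0239, 0.0554]
ee_rot: [-0.114, 0.994, 0.0, 0.002]
ft_force: [4.9, 1.1, 6.7]
grip_width: 0.451
grasp_force: 41.1
```

```bash
python3 - <<'E'
from h import *
im,k=shot("wrist","w6.png"); o=get_obs(); print(o["position"],o["ft_force"],o["grasp_force"])
print(proj(k[0],k[1],[.4535,-.0249,.082]))
g=cv2.cvtColor(im,cv2.COLOR_RGB2GRAY)[300:340,300:340]
K,T,_=k
# pin tip: brightest blob inside the bore (bore approx 297..344, 281..332)
hole=cv2.connectedComponentsWithStats(((g>205)).astype(np.uint8)); print(hole[2],hole[3]+300)
# tray/other things shift check in top
a=cv2.imread("pics/top0.png").astype(int); b,_=shot("top","top2.png"); b=b[:,:,::-1].astype(int)
d=(np.abs(a-b).sum(2)>90)
for n,(u,v) in dict(tight=(218,208),cell=(230,230),adapter=(186,223),tape=(230,154),tumbler=(267,131),bowl=(451,164),remote=(442,238)).items(): print(n,d[v-15:v+15,u-15:u+15].sum())
E
```

```text
[ 0.45512205 -0.0238518   0.05541719] [4.10245647 0.87738621 5.66183703] 41.09358351677656
[316.15749088 319.29829413]
[[  0   0  40  40 954]
 [  0  16  40  24 646]] [[318.48008386 311.69706499]
 [321.00619195 331.02321981]]
tight 0
cell 9
adapter 0
tape 0
tumbler 0
bowl 0
remote 0
```

```bash
python3 -c "
from workcell import job
print(job.hand_in())"
```

```text
the job is handed in; nothing more can be done
None
```

The wide-bore spacer is seated on the pin, the pin is at the front within about 2 mm of the tongue spot by my measurements, and the gripper was still holding the spacer at 41 N when I handed the job in. A before/after check showed the tight spacer and the other things unmoved; the hand-in gave no verdict.

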